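Set the length gauge to its master bar

TASK

Set the length gauge to the brass master bar that lies in its channel: swing the orange clamp lever free, gently push the blue sliding jaw along until the bar sits with no gap between the jaw and the fixed anvil, then swing the lever back over the bar to lock the jaw there. Do not ram the bar, and leave the other bar in its pocket and the tools round the gauge as they are.

Things in the scene. Friction and masses are not known exactly. Their poses are not given: they have to be found in the camera images.
- gauge: Length gauge: aluminium bed 94 x 300 x 12 mm, fixed to the worktop, black graduations on its front edge. Origin: worktop level, under the middle of the anvil's face. y runs along the channel from jaw to anvil, x across it (away from the robot at yaw 0), z up. The bed spans x = -32 to 62, y = -264 to 36 mm. Channel 21 mm wide, centred on x = 0, floor at z = 12 mm, between rails 6 mm high.
- anvil_face (a point): Middle of the fixed anvil's ground face, 24 mm above the worktop; axes as the gauge's. The anvil is a dark steel block 56 mm wide (x) and 30 mm long, its top 46 mm above the worktop. Behind the channel, centred on gauge x = 45 mm, a pocket with a 5 mm lip stores the other bar.
- jaw: Blue sliding jaw, 56 x 50 mm, its top at z = 45 mm, with the lever on it; axes as the gauge's. Origin: worktop level, under the lever's pivot, 25 mm behind the jaw's face. It slides only along the gauge's y; the face can stand 45 to 210 mm from the anvil. With the lever free it takes about 3 N to push and stays where it is left; with the lever tight it does not yield to 25 N.
- jaw_face (a point): Middle of the sliding jaw's steel face that meets the bar, 24 mm above the worktop; axes as the gauge's. The steel plate there is 18 mm wide.
- jaw_back (a point): Middle of the black thumb pad on the jaw's back, the side away from the anvil, where it is pushed: 50 mm behind the jaw's face, 32 mm above the worktop; the pad is flat, 44 mm wide and reaches from z = 23 to 42 mm; the blue back round it lies 3 mm deeper.
- lever (a joint): Orange clamp lever on top of the jaw, rad: 0 = tight, handle along the channel, pointing to the anvil; grows anticlockwise seen from above, to 1.6 = handle across the channel, pointing to gauge -x. The jaw is free above 0.8 and gripped harder the nearer to 0. It stays where it is left; pushed sideways at its tip it takes about 2 N, rising to 4 N as it tightens.
- lever_hinge (a point): On the lever's pivot axis, 67 mm above the worktop, 25 mm behind the jaw's face. The handle is a round bar 11 mm thick that rises slightly from here and ends 67 mm from the axis.
- lever_tip (a point): In the middle of the handle 60 mm from the pivot axis, 67 mm above the worktop; the handle's underside is at 62 mm and its top at 73 mm there.
- bar_long: Brass master bar 18 x 110 x 12 mm, long side along its y; origin at the centre of its underside. One bar lies in the channel, loose between anvil and jaw, the other in the pocket; which is which varies.
- bar_short: The other brass master bar, 18 x 80 x 12 mm, long side along its y; origin at the centre of its underside.
- pliers_parallel: Yellow-handled pliers 60 x 136 x 10 mm lying on the worktop beyond the anvil; leave alone.
- marker_black: Marker pen 13 x 136 x 13 mm lying in front of the gauge; leave alone.
- loupe: Folding loupe 27 x 58 x 14 mm lying in front of the gauge's jaw end; leave alone.
Things that resemble listed ones, but are neither listed nor needed, are in the scene too. Leave any pink look-alike of the bar_short alone.

How it is judged:
On the way, in this order (a step that is already met when the one before it is completed fails the run):
1. the clamp lever is swung free (value of joint lever above 0.9 rad), for 0.1 s.
2. with the lever free, the jaw is pushed up so that the bar in the channel has no gap at the anvil or the jaw (((x of bar_long in the frame of gauge between -0.012 and 0.012 m and z of bar_long in the frame of gauge below 0.014 m and angle between the y axis of bar_long and the y axis of gauge, either way round below 0.06 rad and y of bar_long in the frame of gauge above -0.0565 m and y of jaw_face in the frame of gauge above -0.112 m) or (x of bar_short in the frame of gauge between -0.012 and 0.012 m and z of bar_short in the frame of gauge below 0.014 m and angle between the y axis of bar_short and the y axis of gauge, either way round below 0.06 rad and y of bar_short in the frame of gauge above -0.0415 m and y of jaw_face in the frame of gauge above -0.082 m)) and value of joint lever above 0.9 rad), for 0.2 s.
At the end, for the whole second after the job is handed in: The bar in the channel lies flat in it, its end within 1.5 mm of the anvil's face, the jaw's face within 2 mm (both gaps together) of closing on it; the lever is turned tight again (within 0.25 rad of its end) and the jaw is at rest (((x of bar_long in the frame of gauge between -0.012 and 0.012 m and z of bar_long in the frame of gauge below 0.014 m and angle between the y axis of bar_long and the y axis of gauge, either way round below 0.06 rad and y of bar_long in the frame of gauge above -0.0565 m and y of jaw_face in the frame of gauge above -0.112 m) or (x of bar_short in the frame of gauge between -0.012 and 0.012 m and z of bar_short in the frame of gauge below 0.014 m and angle between the y axis of bar_short and the y axis of gauge, either way round below 0.06 rad and y of bar_short in the frame of gauge above -0.0415 m and y of jaw_face in the frame of gauge above -0.082 m)) and value of joint lever below 0.25 rad and linear speed of jaw below 0.005 m/s); the robot touches nothing.
It fails at once if the jaw is rammed into the bar (more than 40 N) (contact force between jaw and bar_long above 40 N or contact force between jaw and bar_short above 40 N).
It fails at once if the other bar is shifted more than 15 mm in its pocket or lifted out ((x of bar_long in the frame of gauge above 0.025 m and distance of bar_long from where it was at the start of the episode above 0.015 m) or (x of bar_short in the frame of gauge above 0.025 m and distance of bar_short from where it was at the start of the episode above 0.015 m)).
It fails at once if the pliers, marker or loupe beside the gauge is moved more than 20 mm (distance of any of pliers_parallel, marker_black, loupe from where it was at the start of the episode above 0.02 m).
It also fails if it takes over 50 s, if anything falls off the work surface, if the arm or the gripper's body presses on something with over 40 N, if the wrist force passes 120 N, or if a joint passes its speed limit or range.

ROBOT

A 6-joint arm with a two-finger parallel gripper is mounted at the origin on a cart in front of the work surface, level with it; the furniture and walls round the work are solid. World frame = base frame: x ahead of the robot, y to its left, z up, the work surface at z = 0. Lengths are in m, angles in rad, forces in N, time in s.
With the tool pointing down it reaches from about 0.325 to 0.925 m from the base axis. Payload 3.1 kg.
Tool frame: the origin (TCP) lies on the centre line of the jaws, within the pads' length; the fingertips stand 22 mm ahead of it and the grasp point (between the pads) lies 3 mm ahead of it (robot.tip_extent is the z of the fingertips in the tool frame, in m); z points along the fingers, y is the line along which they close (so a half turn about z gives the same grasp; the last joint's range is limited). The gripper opens to 85 mm and grips with 20 to 120 N. Pads are 22 mm wide; open, the fingers measure 114 mm over their backs; the gripper's body (76 mm by 85 mm) begins 54 mm behind the grasp point. The pads swing forward as they close: fully open they stand 13 mm farther back than shut.
Start: joints at [1.008, 0.217, 1.613, -0, 1.311, -0.112], TCP at [0.272, 0.563, 0.253] pointing down, gripper open.
Joint ranges: [-2.75, 2.75], [-0.78, 2.1], [0.31, 2.55], [-1.13, 4.27], [0.13, 2.63], [-2.58, 2.58]. Speed limits (rad/s): [2.79, 2.79, 3.14, 3.14, 3.14, 3.14].

INTERFACE

Orientations are given as a rotation vector (axis times angle).
In Python, from station import sense, vision, workorder, robot gives the robot as it stands.
- The arm moves only by the tool carry_out, never from a script. Its argument "commands" is text: rows parted by semicolons, each of 7 numbers parted by spaces: the shift along the tool's x, y, z in mm, then the turn, a rotation vector about the tool's x, y, z in rad, then the opening, from -1 (shut) to 1 (fully open). A call has exactly 8 rows; each row shifts and turns the commanded pose from where the row before left it, along the tool's axes as they then stand; what a row does not reach is not made up. A row lasts 1/10 s, in which the tool goes at most 50 mm and 8.59 degrees, less where a joint would pass 70% of its speed; a pose out of reach is approached as far as the arm can. A call is refused whole if a number of a shift passes 50 or a number of a turn 0.15, either way. A call with a gripper value outside its range is refused whole. The fingers move at their own pace and stop on an object; the grip force is fixed at half the most. Time passes only in rows, so rows that do not move let the fingers close, or fill a call up. It gives the time, the measured TCP pose, the force, the opening and the grip force at its end, in the units of the state.
- sense(): the state, without advancing time (a new reading comes with each control period).
- vision.camera(name): name is "scene" or "side" or "wrist"; returns the picture (384x512x3 uint8, red, green, blue); there is no depth.
- vision.camera_model(name): a dict with "mtx" (3x3 intrinsics, pixels), "k1" (the pictures are not rectified: a ray, as slopes to the right and down, at radius r is drawn at 1 + k1 r^2 times it, then the intrinsics apply), "pose" (4x4, takes a point from camera to world coordinates). Camera axes: x right, y down, z forward; pixel columns grow to the right and rows downward; lengths in m; the calibration is good to about 2 mm. A picture is of the moment at which its call begins: read the wrist's pose just before it. camera_model takes no time and is no camera call; for the wrist camera it gives the pose at the moment of the call.
- workorder.job_done(): hands the job in; it is judged then, once.
The state is a dict: "clock": time; "joint_positions": joint angles; "dq": joint speeds; "joint_torque": joint torques, N m; "tool_pos": TCP position; "tcp_rot": TCP orientation; "ft_force": force on the tool from outside, world axes, zero at the start; "torque": the same for the moment, N m; "opening": finger opening in m; "grasp_force": force on a finger pad.
Only numpy, scipy, OpenCV 4.12 (cv2) and the standard library are available. Lean on these libraries where they do the work, as an engineer would, in place of code of your own. Each camera call takes 0.05 s, during which the arm holds its last target. There are 200 camera calls.

## Working session

There is one attempt and no reset: what is moved stays moved. The work goes in short steps, Python scripts to look and compute and a tool call to move; the robot and the scene stay as the last step left them, time stands still between calls to the robot, and variables do not carry over. Pictures are saved under pics/ and viewed, at most 10 in all, crops included, and the job is handed in when it is done.

Besides the shell and the picture viewer there is one more tool, called after "Request:" as name(argument=value, ...), one argument or row to a line, values as JSON. carry_out: Moves the arm, as the interface text tells. Its arguments: {"type":"object","properties":{"commands":{"type":"string"}},"required":["commands"]}

```bash
ls; mkdir -p pics; python3 - <<'E'
from station import sense, vision, workorder, robot
import cv2,numpy as np
s=sense();print(s['clock'],s['tool_pos'],s['tcp_rot'],s['opening'],robot.tip_extent)
ims=[]
for n in ["scene","side","wrist"]:
    im=vision.camera(n);cv2.imwrite(f'pics/{n}0.png',im[:,:,::-1])
    m=vision.camera_model(n);print(n,m['mtx'],m['k1'],np.round(m['pose'],3).tolist())
E
```

```text
pics
0.0 [0.27187365 0.56191779 0.25194427] [-0.70195686 -3.06134169  0.003623  ] 0.08525225330969469 0.022
scene [[495.52750893   0.         266.14130233]
 [  0.         495.52750893 190.16872657]
 [  0.           0.           1.        ]] -0.1877596127070961 [[0.858, -0.287, 0.426, 0.074], [-0.513, -0.438, 0.738, -0.732], [-0.025, -0.852, -0.523, 0.642], [0.0, 0.0, 0.0, 1.0]]
side [[346.90599451   0.         258.73233252]
 [  0.         346.90599451 195.1083403 ]
 [  0.           0.           1.        ]] -0.10897457266294978 [[-0.992, -0.059, 0.109, 0.427], [-0.123, 0.393, -0.911, 0.848], [0.011, -0.918, -0.397, 0.41], [0.0, 0.0, 0.0, 1.0]]
wrist [[286.58076149   0.         257.44780379]
 [  0.         286.58076149 194.76724062]
 [  0.           0.           1.        ]] -0.020599909362931112 [[0.436, 0.861, 0.261, 0.206], [0.9, -0.417, -0.129, 0.595], [-0.002, 0.292, -0.957, 0.373], [0.0, 0.0, 0.0, 1.0]]
```

View pics/scene0.png

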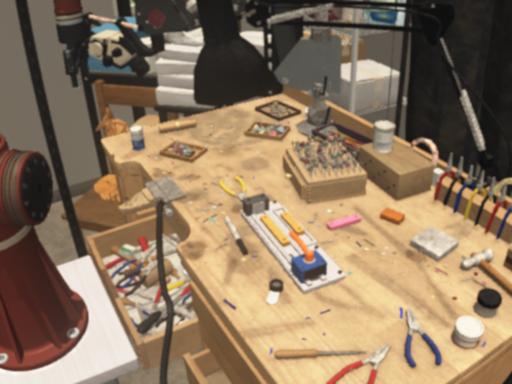

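View pics/side0.png

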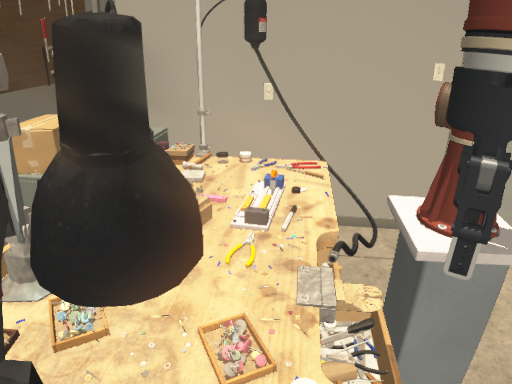

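The scene picture shows the gauge: anvil about (257,203), blue jaw (308,265), orange lever (302,245), and two brass bars at (274,232) and (292,222). The pink look-alike lies at (344,222), and another orange block at (392,215). The side picture shows the gauge at (262,200), too far off for detail. Next I'll take a close crop.

```bash
cat > h.py <<'E'
from station import sense, vision, workorder, robot
import cv2,numpy as np
def ray(n,px,m=None):
    m=m or vision.camera_model(n);K=m['mtx'];T=np.array(m['pose'])
    d=np.array([(px[0]-K[0,2])/K[0,0],(px[1]-K[1,2])/K[1,1]]);u=d.copy()
    for _ in range(20): u=d/(1+m['k1']*(u@u))
    v=T[:3,:3]@np.array([u[0],u[1],1]);return T[:3,3],v/np.linalg.norm(v)
def onz(n,px,z,m=None):
    o,v=ray(n,px,m);return o+v*(z-o[2])/v[2]
def proj(n,P,m=None):
    m=m or vision.camera_model(n);T=np.array(m['pose']);q=T[:3,:3].T@(np.array(P)-T[:3,3]);u=q[:2]/q[2]
    return (u*(1+m['k1']*(u@u)))*m['mtx'][0,0]+m['mtx'][:2,2]
def tri(obs):
    A=np.zeros((3,3));b=np.zeros(3)
    for o,v in obs:
        M=np.eye(3)-np.outer(v,v);A+=M;b+=M@o
    return np.linalg.solve(A,b)
E
python3 - <<'E'
from h import *
a=cv2.imread('pics/scene0.png')[175:300,210:360];cv2.imwrite('pics/crop0.png',cv2.resize(a,None,fx=5,fy=4.8/4.8*5*0.96,interpolation=cv2.INTER_CUBIC))
for n,p,z in [('jaw top',(308,262),.045),('anvil',(256,200),.046),('tip',(296,236),.067)]: print(n,onz('scene',p,z))
E
```

```text
jaw top [ 0.49464827 -0.15227874  0.045     ]
anvil [0.51932538 0.08510573 0.046     ]
tip [ 0.5042854  -0.09719732  0.067     ]
```

View pics/crop0.png

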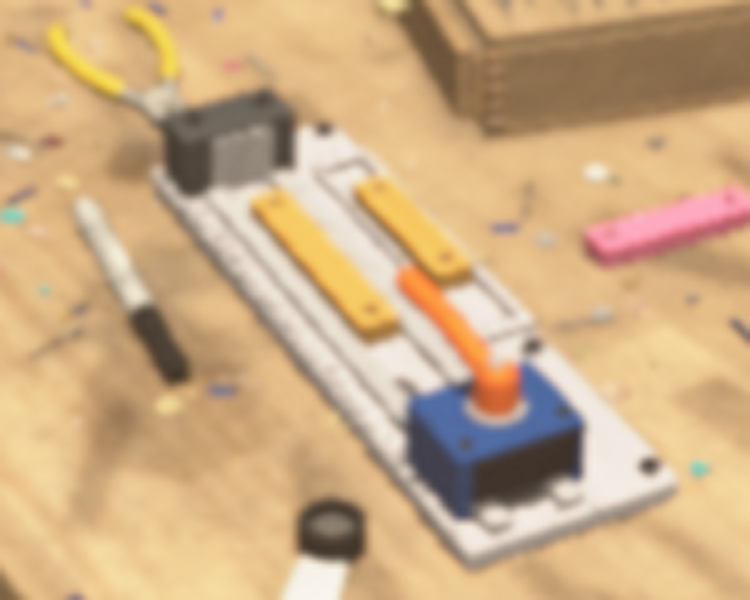

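Candidates:
- Bar in the channel: the long brass bar, scene (274,232). This is the one to close on.
- Bar in the pocket: the short brass bar, (292,222). Leave it.
- Pink bar at (344,222): look-alike. Leave it.
- Lever: the orange handle from hub (310,255) to tip (292,232). The orange block at (392,215) is a distractor.
- Jaw: the blue block at (308,265).

The crop confirms these choices. Next I'll bring the wrist camera over the gauge.

Request:
carry_out(
  commands="-28 -31 0 0 0 0 -1;-28 -31 0 0 0 0 -1;-28 -31 0 0 0 0 -1;-28 -31 0 0 0 0 -1;-28 -31 0 0 0 0 -1;-28 -31 0 0 0 0 -1;-28 -31 0 0 0 0 -1;-28 -31 0 0 0 0 -1",
)

```text
clock: 0.95
tool_pos: [0.3658, 0.2401, 0.2531]
tcp_rot: [0.701, 3.062, -0.0]
ft_force: [1.2, -0.3, 0.2]
opening: 0.0002
grasp_force: 0.0
```

Request:
carry_out(
  commands="-28 -31 0 0 0 0 -1;-28 -31 0 0 0 0 -1;-28 -31 0 0 0 0 -1;-28 -31 0 0 0 0 -1;-28 -31 0 0 0 0 -1;-28 -31 0 0 0 0 -1;-28 -31 0 0 0 0 -1;0 0 0 0 0 0 -1",
)

```text
clock: 1.75
tool_pos: [0.4487, -0.0431, 0.2535]
tcp_rot: [0.711, 3.059, -0.003]
ft_force: [-0.5, 0.5, 0.1]
opening: -0.0001
grasp_force: 0.0
```

```bash
python3 - <<'E'
from h import *
import json
s=sense();print(s['clock'],s['tool_pos'],s['tcp_rot'],s['opening'])
m=vision.camera_model('wrist');im=vision.camera('wrist');cv2.imwrite('pics/wrist1.png',im[:,:,::-1]);np.save('pics/w1.npy',np.array([m],dtype=object),allow_pickle=True)
cv2.imwrite('pics/wrist1b.png',cv2.resize(im[:,:,::-1],(800,600),interpolation=cv2.INTER_CUBIC))
E
```

```text
1.75 [ 0.44867227 -0.0430954   0.25345282] [ 7.10845640e-01  3.05881939e+00 -2.99050867e-03] -8.312285969559319e-05
```

View pics/wrist1b.png

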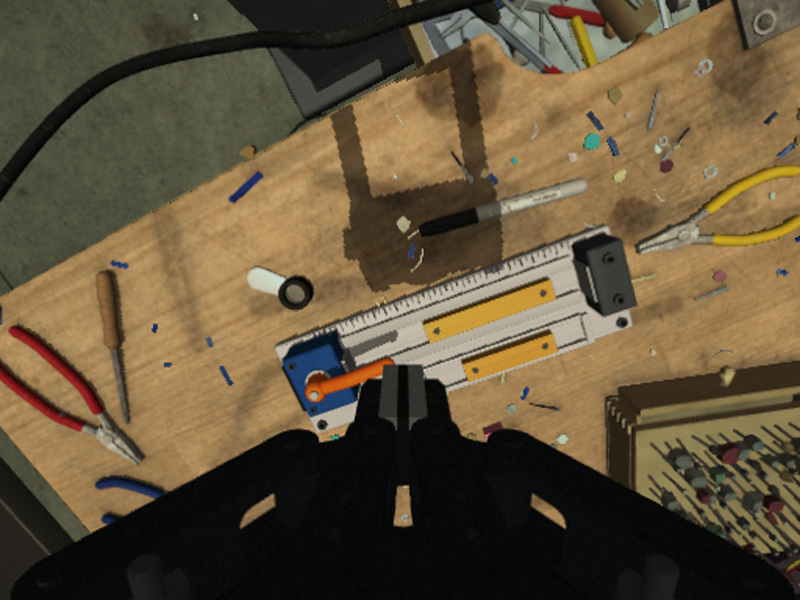

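The wrist picture (800x600 copy) shows the bed corners near (277,347), (605,230), (634,325) and (318,432), and the anvil at (605,275). The channel bar runs from (425,330) to (553,290). The jaw is at (318,375), the lever hub at (315,390) and its tip at (390,368). The gripper is clear of all of it.

```bash
python3 - <<'E'
from h import *
mw=np.load('pics/w1.npy',allow_pickle=True)[0]
W=lambda p,z:onz('wrist',(p[0]*.64,p[1]*.64),z,mw)
c={(-32,-264):(277,347),(-32,36):(605,229),(62,36):(635,326),(62,-264):(319,433)}
A=np.array([[g[0]/1e3,g[1]/1e3] for g in c]);B=np.array([W(p,.012)[:2] for p in c.values()])
print(B)
a=A-A.mean(0);b=B-B.mean(0);yaw=np.arctan2((a[:,0]*b[:,1]-a[:,1]*b[:,0]).sum(),(a*b).sum());R=np.array([[np.cos(yaw),-np.sin(yaw)],[np.sin(yaw),np.cos(yaw)]])
t=B.mean(0)-R@A.mean(0);print('yaw',yaw,'origin',t,'res mm',((A@R.T+t-B)*1e3).round(1).tolist())
np.savez('g.npz',R=R,t=t)
def mask(im,lo,hi):
    h=cv2.cvtColor(im,cv2.COLOR_BGR2HSV);k=cv2.inRange(h,lo,hi);return k
G=lambda P:(R.T@(P[:2]-t)*1e3).round(1)
col={'brass':((15,120,120),(26,255,255),.024),'blue':((105,120,40),(125,255,255),.045),'orange':((5,190,150),(13,255,255),.067)}
for n,f,m in [('wrist','pics/wrist1.png',mw),('scene','pics/scene0.png',vision.camera_model('scene'))]:
    im=cv2.imread(f)
    for k,(lo,hi,z) in col.items():
        cs,_=cv2.findContours(mask(im,lo,hi),cv2.RETR_EXTERNAL,cv2.CHAIN_APPROX_NONE)
        for q in cs:
            if cv2.contourArea(q)<60: continue
            M=cv2.moments(q);ce=(M['m10']/M['m00'],M['m01']/M['m00']);g=G(onz(n,ce,z,m))
            if not(-60<g[0]<90 and -290<g[1]<60):continue
            bx=cv2.boxPoints(cv2.minAreaRect(q));print(n,k,cv2.contourArea(q),np.round(ce,1),g,[G(onz(n,p,z,m)).tolist() for p in bx])
# two-view heights: anvil-end of the lever handle, hub top
for nm,w,s in [('hub top',(315,392),(310,247.5)),('handle end',(391,367),(291,230.5)),('bar jaw-end front corner',(430,341),(284.5,244)),('bar anvil-end front corner',(548,302),(0,0))]:
    if s[0]: P=tri([ray('wrist',(w[0]*.64,w[1]*.64),mw),ray('scene',s)]);print(nm,P,G(P))
E
```

```text
[[ 0.46883114 -0.17497343]
 [ 0.49717003  0.11553787]
 [ 0.58818083  0.11211546]
 [ 0.56034502 -0.1843896 ]]
yaw -0.093173636290728 origin [0.52430325 0.08197368] res mm [[-1.0, -2.9], [-1.4, 5.3], [1.2, -0.1], [1.1, -2.3]]
wrist brass 70.5 [212.4 277. ] [  58.2 -245.7] [[54.5, -259.2], [54.6, -229.8], [63.4, -230.8], [63.5, -260.4]]
wrist brass 664.5 [326.3 228.5] [ 44.  -74.8] [[35.1, -114.8], [35.2, -35.7], [52.7, -35.1], [52.9, -115.3]]
wrist brass 1027.0 [313.3 199. ] [ -1.5 -78.5] [[-10.2, -133.9], [-10.4, -25.3], [7.2, -24.3], [8.0, -134.4]]
wrist brass 31420.5 [413.4 142.1] [-27.4  57.8] [[-224.1, -36.7], [-140.6, 190.9], [255.0, 147.0], [134.8, -161.3]]
wrist blue 839.5 [202.6 240.8] [  -6.1 -227.8] [[-29.1, -249.1], [-32.8, -205.5], [24.8, -205.6], [29.6, -251.2]]
wrist orange 246.0 [220.2 243.2] [  -4.2 -201.3] [[-10.3, -232.4], [-8.7, -161.6], [5.7, -162.8], [4.4, -234.5]]
scene brass 240.0 [274.7 230.2] [ -5.7 -91.3] [[-15.6, -36.3], [3.5, -24.9], [3.3, -141.3], [-14.3, -150.2]]
scene brass 178.5 [292.4 223. ] [ 39.6 -85.5] [[30.1, -45.6], [50.2, -33.7], [48.8, -122.2], [30.0, -132.2]]
scene blue 108.5 [307.3 261.9] [  -8.9 -235.2] [[-28.4, -215.3], [25.7, -215.5], [13.6, -251.5], [-38.5, -250.6]]
hub top [ 0.50240115 -0.14318231  0.06848439] [  -0.9 -226.2]
handle end [ 0.5050245  -0.08019975  0.07005222] [  -4.1 -163.3]
bar jaw-end front corner [ 0.51426966 -0.05035168  0.01659647] [   2.3 -132.7]
```

Request:
carry_out(
  commands="0 0 0 0 0 -0.091 -1;0 0 0 0 0 -0.091 -1;0 0 0 0 0 -0.091 -1;0 0 0 0 0 -0.091 -1;-25 -11 23 0 0 0 -1;-25 -11 23 0 0 0 -1;-25 -11 23 0 0 0 -1;-20 -12 23 0 0 0 -1",
)

```text
clock: 2.6
tool_pos: [0.5394, -0.0906, 0.1604]
tcp_rot: [0.133, 3.139, 0.001]
ft_force: [0.7, 0.1, -0.4]
opening: 0.0002
grasp_force: 0.0
```

```bash
cat > look.py <<'E'
from h import *
import sys
g=np.load('g.npz');R,t=g['R'],g['t']
G=lambda P:(R.T@(np.array(P)[:2]-t)*1e3).round(1)
def state():
    s=sense();Rt=cv2.Rodrigues(np.array(s['tcp_rot']))[0]
    print('clk',round(s['clock'],2),'tcp g',G(s['tool_pos']),'z',round(s['tool_pos'][2]*1e3,1),'tool y yaw err',round(np.arctan2(-Rt[0,1],Rt[1,1])-np.arctan2(R[1,0],R[0,0]),4),'F gauge',(R.T@np.array(s['ft_force'])[:2]).round(1),round(s['ft_force'][2],1))
def snap(name,n='wrist'):
    m=vision.camera_model(n);im=vision.camera(n)[:,:,::-1].copy();cv2.imwrite(f'pics/{name}.png',im);np.save(f'pics/{name}.npy',np.array([m],dtype=object),allow_pickle=True)
    return im,m
def blobs(im,m,n='wrist',amin=150):
    h=cv2.cvtColor(im,cv2.COLOR_BGR2HSV)
    for k,lo,hi,z in [('brass',(15,120,120),(26,255,255),.024),('blue',(105,120,40),(125,255,255),.045),('orange',(5,190,120),(13,255,255),.067)]:
        cs,_=cv2.findContours(cv2.inRange(h,lo,hi),cv2.RETR_EXTERNAL,cv2.CHAIN_APPROX_NONE)
        for q in cs:
            if cv2.contourArea(q)<amin: continue
            p=q[:,0,:].astype(float);gg=np.array([G(onz(n,x,z,m)) for x in p])
            if -60<gg.mean(0)[0]<80 and -290<gg.mean(0)[1]<60 and np.ptp(gg[:,0])<150:
                r=cv2.minAreaRect(gg.astype(np.float32));print(k,cv2.contourArea(q),'min',gg.min(0),'max',gg.max(0),'rect',np.round(r[0],1),np.round(r[1],1),round(r[2],1))
E
python3 - <<'E'
from look import *
state();im,m=snap('w2');blobs(im,m);cv2.imwrite('pics/w2b.png',cv2.resize(im,(800,600),interpolation=cv2.INTER_CUBIC))
E
```

```text
clk 2.6 tcp g [  31.  -170.4] z 160.4 tool y yaw err 0.0083 F gauge [0.6 0.1] -0.4
brass 955.5 min [ 36.1 -95. ] max [ 53.4 -36.8] rect [ 44.8 -65.9] [17.2 58.3] 0.4
brass 1225.5 min [ -9.8 -87.3] max [  8.3 -26.2] rect [ -0.9 -56.7] [61.1 18. ] 89.3
brass 640.0 min [-57.1 -86. ] max [-33.8 -46.6] rect [-45.6 -66.4] [23.2 39.4] 0.7
brass 3621.5 min [ -84.  -175.4] max [-33.8 -98.7] rect [ -52.1 -136.3] [71.2 52.2] 77.8
blue 2344.0 min [ -28.8 -249.7] max [  25.8 -206.4] rect [  -1.5 -228. ] [54.5 43.3] 0.2
orange 705.0 min [  -9.5 -234.5] max [   5.8 -164.8] rect [  -0.7 -199.7] [69.5 15.3] 87.6
```

View pics/w2b.png

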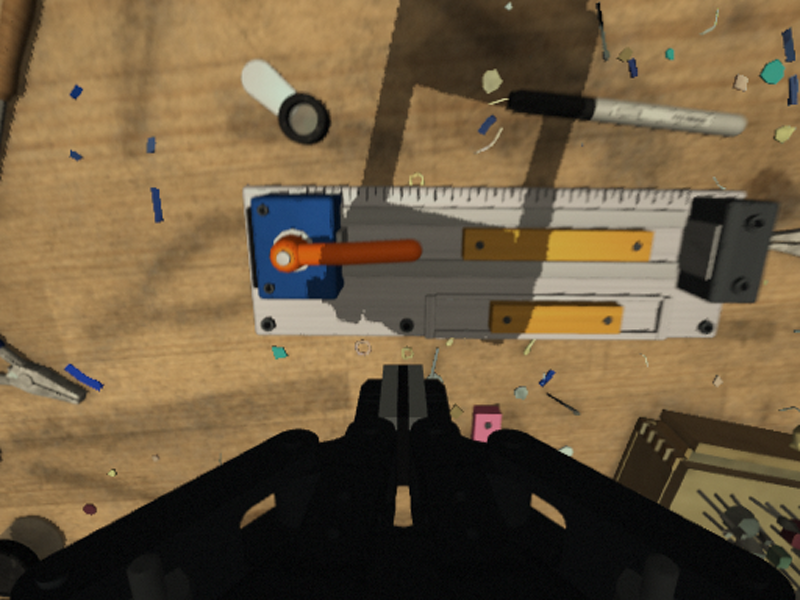

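Request:
carry_out(
  commands="0 -3 28 0 0 -0.004 -1;0 -3 28 0 0 -0.004 -1;0 -2 27 0 0 0 -1;6 0 0 0 0 0 -1;6 0 0 0 0 0 -1;6 1 0 0 0 0 -1;6 1 0 0 0 0 -1;6 2 0 0 0 0 -1",
)

```text
clock: 3.45
tool_pos: [0.5097, -0.0942, 0.0804]
tcp_rot: [0.123, 3.134, -0.003]
ft_force: [1.4, -1.2, 0.8]
opening: -0.0
grasp_force: 1.0
```

```bash
python3 - <<'E'
from look import *
state();im,m=snap('w3');blobs(im,m)
m1=np.load('pics/w1.npy',allow_pickle=True)[0];m2=np.load('pics/w2.npy',allow_pickle=True)[0];k=.64
for nm,a,b in [('handle end',(391,367),(421,250)),('hub',(315,392),(284,258)),('anvil top far back corner',(611,234),(777,203)),('bar corner jaw/front',(425,322),(463,229)),('jaw top left front',(290,345),(257,197))]:
    P=tri([ray('wrist',(a[0]*k,a[1]*k),m1),ray('wrist',(b[0]*k,b[1]*k),m2)]);print(nm,G(P),P[2])
for p in [(681,262),(683,230)]: print('anvil face foot',G(onz('wrist',(p[0]*k,p[1]*k),.012,m2)))
for p in [(697,200),(706,300)]: print('anvil face top',G(onz('wrist',(p[0]*k,p[1]*k),.046,m2)))
E
```

```text
clk 3.45 tcp g [   1.9 -176.8] z 80.4 tool y yaw err 0.0145 F gauge [ 1.5 -1.1] 0.8
brass 4119.5 min [ 52.3 -93.3] max [104.2  23.1] rect [ 67.9 -32.4] [123.9  48.4] 77.8
brass 438.5 min [  50.9 -297.9] max [  74.5 -245.5] rect [  57.1 -271.4] [21.  50.1] 27.6
brass 2165.0 min [  35. -115.] max [ 52.9 -35.4] rect [ 44.  -75.2] [17.5 79.6] 0.4
brass 2561.0 min [ -10.6 -101.3] max [  7.3 -24.7] rect [ -1.7 -63. ] [76.6 17.9] 89.7
brass 416.0 min [-57.  -35.8] max [-38.9 -16. ] rect [-46.5 -26.5] [20.1 16.3] 15.4
brass 1645.0 min [ -55.  -303.1] max [ -26.9 -229. ] rect [ -42.3 -266.1] [24.5 76.2] 7.0
brass 1425.5 min [ -72.6 -102.8] max [-38.3 -71.9] rect [-53.3 -85.2] [29.  35.4] 79.1
blue 4747.5 min [ -36.  -249.4] max [  25.4 -202.4] rect [  -5.3 -225.9] [46.9 61.5] 89.8
orange 2255.0 min [ -21.3 -233.9] max [   3.8 -163.4] rect [ -11.  -199.1] [14.5 72.1] 15.1
handle end [  -6.7 -161.9] 0.07870144995125637
hub [   2.1 -230.8] 0.05529627100057002
anvil top far back corner [-30.3  24.8] 0.04276986212390592
bar corner jaw/front [  -6.8 -133.1] 0.009061051282099409
jaw top left front [ -23.6 -260.3] -0.00901511965906881
anvil face foot [11.   1.3]
anvil face foot [-8.6 -1.1]
anvil face top [-28.5 -18.1]
anvil face top [25.4 -2.3]
```

Request:
carry_out(
  commands="6 1 2 0 0 0 -1;6 0 1 0 0 0 -1;10 -1 0 0 0 0 -1;10 -4 0 0 0 0 -1;9 -7 0 0 0 0 -1;5 -8 0 0 0 0 -1;3 -6 0 0 0 0 -1;0 0 0 0 0 0 -1",
)

```text
clock: 4.3
tool_pos: [0.4559, -0.1153, 0.0748]
tcp_rot: [-0.126, -3.136, -0.001]
ft_force: [0.7, 0.5, 0.8]
opening: 0.0005
grasp_force: 0.1
```

```bash
python3 - <<'E'
from look import *
state();im,m=snap('w4');blobs(im,m);cv2.imwrite('pics/w4b.png',im)
E
```

```text
clk 4.3 tcp g [ -49.8 -202.8] z 74.8 tool y yaw err 0.013 F gauge [0.6 0.5] 0.8
brass 331.5 min [ 49.2 -27.6] max [81.8  2.3] rect [61.4 -6.7] [40.7 17.7] 46.8
brass 219.0 min [ 35.6 -60. ] max [ 49.9 -35.6] rect [ 42.7 -47.8] [24.5 14.2] 89.5
brass 2888.0 min [ -10.1 -134.5] max [  7.4 -24.7] rect [ -1.4 -79.6] [ 17.5 109.8] 0.0
brass 2812.5 min [ -77.5 -138. ] max [-43.8 -56.9] rect [-60.8 -97.6] [33.5 81.1] 0.5
orange 624.0 min [ -65.9 -227.4] max [ -37.1 -217.6] rect [ -51.2 -222.8] [ 7.4 29.3] 82.4
```

View pics/w4b.png

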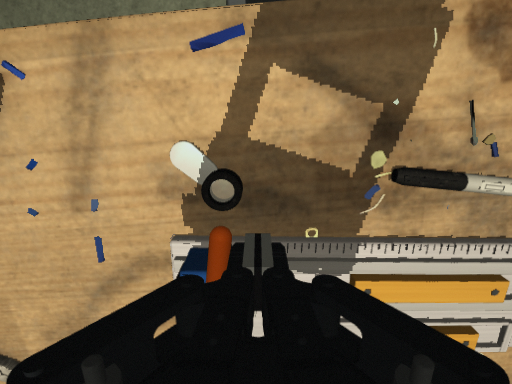

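Request:
carry_out(
  commands="0 4 -25 0 0 0 -1;0 0 -30 0 0 0.15 -1;0 -28 0 0 0 0.15 -1;3 -28 0 0 0 0.15 -1;-5 -28 0 0 0 0.15 -1;-15 -20 0 0 0 0.15 -1;-15 0 0 0 0 0.15 -1;0 0 0 0 0 0.15 -1",
)

```text
clock: 5.15
tool_pos: [0.4375, -0.2274, 0.13]
tcp_rot: [-1.691, -2.647, 0.002]
ft_force: [0.4, -0.1, 0.1]
opening: -0.0
grasp_force: 0.0
```

```bash
python3 - <<'E'
from look import *
state();print(np.round(sense()['joint_positions'],2))
E
```

```text
clk 5.15 tcp g [ -57.6 -316.1] z 130.0 tool y yaw err -1.0436 F gauge [ 0.4 -0.1] 0.1
[-0.62  0.08  2.02 -0.    1.04 -1.05]
```

Request:
carry_out(
  commands="0 0 0 0 0 0.132 -1;0 0 0 0 0 0.132 -1;0 0 0 0 0 0.132 -1;0 0 0 0 0 0.131 -1;8 25 0 0 0 0 -1;8 25 0 0 0 0 -1;8 7 0 0 0 0 -1;0 0 0 0 0 0 -1",
)

```text
clock: 5.95
tool_pos: [0.4962, -0.2056, 0.1296]
tcp_rot: [-2.31, -2.126, 0.002]
ft_force: [-0.7, -0.2, 0.2]
opening: 0.0001
grasp_force: 0.0
```

```bash
python3 - <<'E'
from look import *
state();im,m=snap('w5');blobs(im,m)
E
```

```text
clk 5.95 tcp g [  -1.2 -288.9] z 129.6 tool y yaw err -1.5607 F gauge [-0.6 -0.3] 0.2
brass 1027.5 min [ -71.6 -278.1] max [ -33.6 -232.8] rect [ -55.9 -252.8] [51.9 27. ] 65.0
blue 3348.0 min [ -28.5 -249.2] max [  26.3 -206.5] rect [  -1.1 -227.9] [54.9 42.6] 0.5
orange 236.5 min [  -6.5 -232.7] max [   4.1 -221.7] rect [  -1.2 -227.2] [11.  10.6] 90.0
orange 1261.0 min [ -68.3 -229.3] max [  -7.8 -215.6] rect [ -38.  -223.6] [10.6 60.6] 83.9
```

View pics/w5.png

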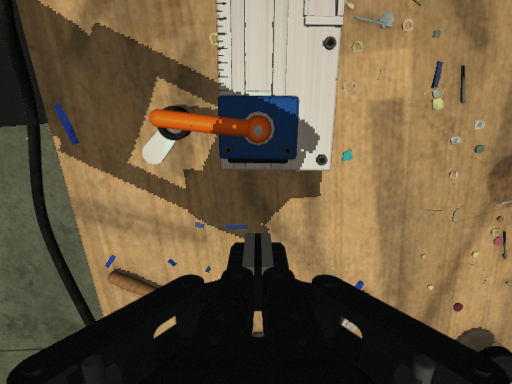

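Request:
carry_out(
  commands="0 0 27 0 0 0.01 -1;0 0 27 0 0 0 -1;0 0 25 0 0 0 -1;6 0 0 0 0 0 -1;6 0 0 0 0 0 -1;6 0 0 0 0 0 -1;4 0 0 0 0 0 -1;4 0 0 0 0 0 -1",
)

```text
clock: 6.8
tool_pos: [0.5, -0.1807, 0.0528]
tcp_rot: [2.322, 2.112, 0.001]
ft_force: [-0.2, -1.3, 1.6]
opening: -0.0
grasp_force: 1.0
```

```bash
python3 - <<'E'
from look import *
state();im,m=snap('w6');blobs(im,m)
E
```

```text
clk 6.8 tcp g [ 2.000e-01 -2.638e+02] z 52.8 tool y yaw err -1.572 F gauge [-0.1 -1.3] 1.6
brass 717.5 min [  29.6 -285.9] max [  53.1 -259. ] rect [  41.9 -271.8] [23.  26.1] 7.3
brass 660.5 min [ -68.9 -209.2] max [ -48.3 -178.8] rect [ -60.2 -193.8] [19.4 29.7] 10.3
brass 5667.5 min [ -97.  -174.4] max [ -30.3 -141.1] rect [ -63.8 -157.8] [32.4 66.9] 89.2
blue 7237.5 min [ -28.5 -248.1] max [  26.2 -203. ] rect [  -1.2 -225.6] [45.  54.8] 89.9
orange 4367.0 min [ -69.7 -232.7] max [   5.  -215.6] rect [ -32.3 -224.1] [13.8 74.9] 86.8
```

Request:
carry_out(
  commands="3 0 0 0 0 0 -1;5 0 0 0 0 0 -1;6 0 0 0 0 0 -1;6 0 0 0 0 0 -1;6 0 0 0 0 0 -1;6 0 0 0 0 0 -1;5 0 0 0 0 0 -1;3 0 0 0 0 0 -1",
)

```text
clock: 7.65
tool_pos: [0.503, -0.1403, 0.0513]
tcp_rot: [2.324, 2.114, 0.001]
ft_force: [1.6, -3.5, 1.3]
opening: -0.0
grasp_force: 1.3
```

Request:
carry_out(
  commands="3 0 0 0 0 0 -1;3 0 0 0 0 0 -1;3 0 0 0 0 0 -1;3 0 0 0 0 0 -1;2 0 0 0 0 0 -1;2 0 0 0 0 0 -1;2 0 0 0 0 0 -1;2 0 0 0 0 0 -1",
)

```text
clock: 8.45
tool_pos: [0.5046, -0.1208, 0.0512]
tcp_rot: [-2.324, -2.113, 0.0]
ft_force: [1.4, -2.6, 0.4]
opening: -0.0001
grasp_force: 1.3
```

```bash
python3 - <<'E'
from look import *
state();im,m=snap('w7');blobs(im,m)
E
```

```text
clk 8.45 tcp g [  -0.8 -203.7] z 51.2 tool y yaw err -1.5727 F gauge [ 1.6 -2.4] 0.4
brass 191.0 min [  75.9 -168.5] max [  83.7 -148.7] rect [  79.8 -158.6] [19.8  7.8] 89.6
brass 836.0 min [  55.9 -189.1] max [  77.  -142.6] rect [  65.2 -166.8] [46.2 20.9] 82.8
brass 3160.0 min [ -76.  -167.6] max [ -30.5 -125.2] rect [ -52.5 -150.4] [42.3 39.6] 75.1
brass 2825.5 min [  35.2 -115. ] max [ 53.1 -82.3] rect [ 44.2 -98.7] [17.9 32.7] -0.0
brass 3635.0 min [ -10.1 -133.2] max [  7.7 -82.4] rect [  -1.2 -107.8] [50.8 17.8] 90.0
brass 3630.5 min [ -65.  -118.9] max [-30.4 -82. ] rect [ -47.7 -100.4] [36.7 34.5] 89.3
blue 7452.5 min [ -28.5 -188.3] max [  26.1 -142.7] rect [  -1.2 -165.5] [54.6 45.6] 0.0
orange 4625.0 min [ -69.8 -172.8] max [   5.3 -155.5] rect [ -32.3 -164.1] [14.4 75.3] 87.1
```

View pics/w7.png

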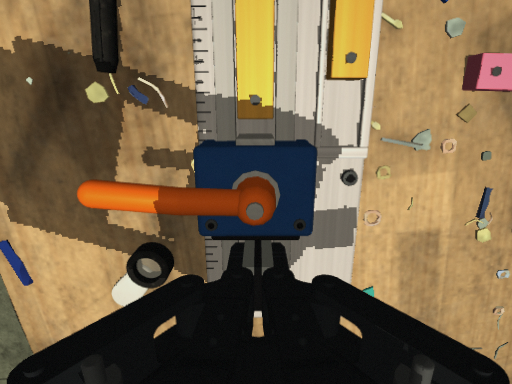

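Request:
carry_out(
  commands="2 0 0 0 0 0 -1;2 0 0 0 0 0 -1;2 0 0 0 0 0 -1;1 0 0 0 0 0 -1;1 0 0 0 0 0 -1;1 0 0 0 0 0 -1;1 0 0 0 0 0 -1;1 0 0 0 0 0 -1",
)

```text
clock: 9.3
tool_pos: [0.5055, -0.1101, 0.0512]
tcp_rot: [-2.324, -2.113, 0.001]
ft_force: [0.2, -4.5, -0.2]
opening: -0.0
grasp_force: 2.0
```

Request:
carry_out(
  commands="2 0 0 0 0 0 -1;2 0 0 0 0 0 -1;2 0 0 0 0 0 -1;2 0 0 0 0 0 -1;2 0 0 0 0 0 -1;2 0 0 0 0 0 -1;1 0 0 0 0 0 -1;0 0 0 0 0 0 -1",
)

```text
clock: 10.1
tool_pos: [0.5067, -0.0966, 0.0512]
tcp_rot: [-2.324, -2.113, 0.0]
ft_force: [-1.6, -2.3, 0.2]
opening: 0.0004
grasp_force: 1.4
```

```bash
python3 - <<'E'
from look import *
state();im,m=snap('w8');blobs(im,m)
E
```

```text
clk 10.1 tcp g [  -0.9 -179.4] z 51.2 tool y yaw err -1.5725 F gauge [-1.4 -2.5] 0.2
brass 228.0 min [  68.8 -162.5] max [  83.1 -144.1] rect [  75.9 -153.3] [18.4 14.3] 90.0
brass 316.0 min [  55.9 -193.8] max [  68.6 -143. ] rect [  59.6 -167.9] [50.9 12.4] 78.1
brass 173.0 min [ -43.4 -127.3] max [ -32.4 -112.6] rect [ -38.1 -119.9] [14.4 11.2] 86.3
brass 2295.0 min [ -76.3 -145. ] max [ -39.9 -106.7] rect [ -55.4 -127.2] [38.1 34.1] 76.1
brass 1621.0 min [-63.5 -95.5] max [-31.8 -66.8] rect [-47.1 -80.4] [27.4 29.5] 68.2
brass 4596.5 min [  35.2 -114.8] max [ 53.1 -58. ] rect [ 44.2 -86.4] [17.9 56.8] 0.0
brass 4751.0 min [ -10.1 -117.3] max [  7.8 -58.1] rect [ -1.2 -87.7] [59.2 17.9] 90.0
blue 7472.5 min [ -28.5 -164. ] max [  26.1 -118.4] rect [  -1.2 -141.2] [54.6 45.6] -0.0
blue 183.0 min [ 66. -83.] max [ 74.9 -75.3] rect [ 70.4 -79.2] [ 3.6 10. ] 54.3
orange 4733.0 min [ -69.9 -148.6] max [   5.5 -131.3] rect [ -32.2 -139.9] [14.6 75.6] 87.2
```

Request:
carry_out(
  commands="0.7 0 0 0 0 0 -1;0.7 0 0 0 0 0 -1;0.7 0 0 0 0 0 -1;0.7 0 0 0 0 0 -1;0.6 0 0 0 0 0 -1;0.6 0 0 0 0 0 -1;0.5 0 0 0 0 0 -1;0.5 0 0 0 0 0 -1",
)

```text
clock: 10.95
tool_pos: [0.5072, -0.092, 0.0512]
tcp_rot: [-2.324, -2.113, 0.001]
ft_force: [-1.2, -4.8, -0.3]
opening: 0.0001
grasp_force: 1.9
```

Request:
carry_out(
  commands="0.5 0 0 0 0 0 -1;0 0 0 0 0 0 -1;0.5 0 0 0 0 0 -1;0 0 0 0 0 0 -1;0.5 0 0 0 0 0 -1;0 0 0 0 0 0 -1;0 0 0 0 0 0 -1;0 0 0 0 0 0 -1",
)

```text
clock: 11.75
tool_pos: [0.5073, -0.0905, 0.0512]
tcp_rot: [-2.324, -2.113, 0.0]
ft_force: [-2.7, -3.5, -0.5]
opening: 0.0003
grasp_force: 1.7
```

```bash
python3 - <<'E'
from look import *
state();im,m=snap('w9');blobs(im,m,amin=1500)
E
```

```text
clk 11.75 tcp g [  -0.8 -173.3] z 51.2 tool y yaw err -1.5726 F gauge [-2.4 -3.8] -0.5
brass 2284.0 min [ -76.2 -138.8] max [ -37.7 -100.5] rect [ -54.6 -120.7] [37.3 36.8] 79.0
brass 4922.5 min [  35.2 -115.1] max [ 53.1 -51.8] rect [ 44.2 -83.4] [17.9 63.3] 0.0
brass 4752.5 min [ -10.1 -111.1] max [  7.7 -51.9] rect [ -1.2 -81.5] [59.2 17.8] 90.0
blue 7469.5 min [ -28.5 -157.9] max [  26.1 -112.3] rect [  -1.2 -135.1] [45.5 54.7] 89.9
orange 4737.0 min [ -69.9 -142.4] max [   5.5 -125.1] rect [ -32.2 -133.7] [14.5 75.6] 87.2
```

Request:
carry_out(
  commands="0.4 0 0 0 0 0 -1;0 0 0 0 0 0 -1;0.4 0 0 0 0 0 -1;0 0 0 0 0 0 -1;0.4 0 0 0 0 0 -1;0 0 0 0 0 0 -1;0 0 0 0 0 0 -1;0 0 0 0 0 0 -1",
)

```text
clock: 12.6
tool_pos: [0.5074, -0.0895, 0.0512]
tcp_rot: [-2.324, -2.114, 0.001]
ft_force: [-3.3, -3.8, -0.5]
opening: 0.0003
grasp_force: 2.2
```

Request:
carry_out(
  commands="0.4 0 0 0 0 0 -1;0 0 0 0 0 0 -1;0.4 0 0 0 0 0 -1;0 0 0 0 0 0 -1;0.4 0 0 0 0 0 -1;0 0 0 0 0 0 -1;0 0 0 0 0 0 -1;0 0 0 0 0 0 -1",
)

```text
clock: 13.4
tool_pos: [0.5075, -0.0894, 0.0512]
tcp_rot: [2.322, 2.114, -0.003]
ft_force: [-3.8, -8.8, -1.0]
opening: 0.0
grasp_force: 4.0
```

Request:
carry_out(
  commands="0.4 0 0 0 0 0 -1;0.4 0 0 0 0 0 -1;0.4 0 0 0 0 0 -1;0 0 0 0 0 0 -1;0 0 0 0 0 0 -1;0 0 0 0 0 0 -1;0 0 0 0 0 0 -1;0 0 0 0 0 0 -1",
)

```text
clock: 14.2
tool_pos: [0.5075, -0.0893, 0.0513]
tcp_rot: [2.321, 2.114, -0.006]
ft_force: [-4.1, -11.4, -1.6]
opening: 0.0002
grasp_force: 5.7
```

```bash
python3 - <<'E'
from look import *
state();im,m=snap('w10');blobs(im,m,amin=1500)
E
```

```text
clk 14.2 tcp g [  -0.8 -172.1] z 51.3 tool y yaw err -1.5709 F gauge [ -3.  -11.7] -1.6
brass 2458.5 min [ -75.5 -138.4] max [-35.  -98.6] rect [ -54.3 -119.4] [38.5 37.9] 79.1
brass 5006.5 min [  35.2 -115. ] max [ 53.1 -50.9] rect [ 44.2 -82.9] [17.9 64.1] 0.0
brass 4783.0 min [ -10.2 -110. ] max [  7.8 -51.1] rect [ -1.2 -80.5] [17.9 58.9] 0.1
blue 7465.0 min [ -28.5 -156.7] max [  26.1 -111.1] rect [  -1.2 -133.9] [54.6 45.6] 0.0
orange 4761.0 min [ -69.9 -141.6] max [   5.6 -123.9] rect [ -32.1 -132.7] [14.9 75.7] 87.3
```

View pics/w10.png

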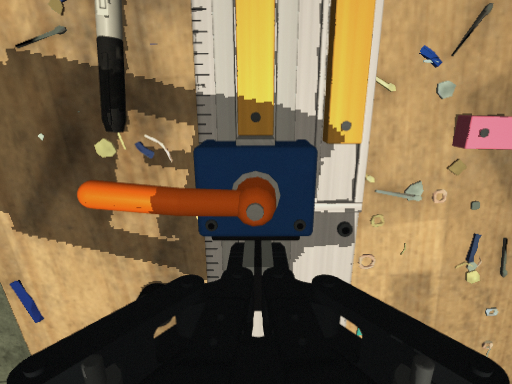

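The picture shows the bar's end flush with the jaw's plate at (255,137) and the lever across at (80..275,200). The push force is 11 N with no further travel, so the bar is seated against the anvil. Next I'll back off and go round behind the lever.

Request:
carry_out(
  commands="-5 0 0 0 0 0 -1;-8 0 0 0 0 0 -1;0 0 -15 0 0 0 -1;0 -10 -11 0 0 0 -1;0 -20 0 0 0 0 -1;6 -20 0 0 0 0 -1;8 -2 0 0 0 0 -1;0 0 0 0 0 0 -1",
)

```text
clock: 15.05
tool_pos: [0.4567, -0.0802, 0.0776]
tcp_rot: [2.324, 2.113, 0.003]
ft_force: [-0.9, 0.2, -0.1]
opening: 0.0003
grasp_force: 0.0
```

```bash
python3 - <<'E'
from look import *
state();im,m=snap('w11');blobs(im,m,amin=1000)
E
```

```text
clk 15.05 tcp g [ -52.2 -167.7] z 77.6 tool y yaw err -1.5723 F gauge [-0.9  0.1] -0.1
brass 1558.5 min [-70.5 -93.4] max [-35.8 -63. ] rect [-51.1 -77. ] [28.  36.1] 79.1
brass 9736.0 min [  55.7 -141.5] max [101.  -36.6] rect [ 78.3 -89.1] [ 45.2 104.8] 0.4
brass 4296.5 min [  35.2 -114.9] max [ 53.1 -37.3] rect [ 44.1 -76.1] [17.9 77.6] -0.0
brass 4167.0 min [ -10.3 -110.7] max [  7.6 -37.9] rect [ -1.4 -74.3] [17.9 72.8] 0.0
blue 4942.5 min [ -32.4 -157.2] max [  25.7 -111.2] rect [  -3.4 -134.2] [46.  58.1] 90.0
orange 2848.0 min [ -67.4 -142.2] max [   4.6 -124.5] rect [ -31.4 -133.4] [15.8 72.2] 88.1
```

Request:
carry_out(
  commands="9 0 0 0 0 0 -1;9 0 0 0 0 0 -1;11 -2 0 0 0 0 -1;10 0 0 0 0 0 -1;11 2 0 0 0 0 -1;10 6 0 0 0 0 -1;10 7 0 0 0 0 -1;0 0 0 0 0 0 -1",
)

```text
clock: 15.9
tool_pos: [0.476, -0.0108, 0.0769]
tcp_rot: [-2.322, -2.113, -0.0]
ft_force: [-0.9, -0.7, -1.1]
opening: -0.0002
grasp_force: 0.3
```

```bash
python3 - <<'E'
from look import *
state();im,m=snap('w12');blobs(im,m,amin=1000)
E
```

```text
clk 15.9 tcp g [-39.5 -96.9] z 76.9 tool y yaw err -1.5716 F gauge [-0.8 -0.8] -1.1
brass 3192.0 min [  35.2 -115.2] max [ 53.1 -35.5] rect [ 44.2 -75.3] [79.7 17.9] 90.0
brass 3246.5 min [-10.2 -80.1] max [ 7.7 -1.4] rect [ -1.2 -40.7] [17.8 78.7] 0.1
```

Request:
carry_out(
  commands="4 5 0 0 0 0 -1;4 5 0 0 0 0 -1;2 4 0 0 0 0 -1;1 3 0 0 0 0 -1;0 2 0 0 0 0 -1;0 1 0 0 0 0 -1;0 1 0 0 0 0 -1;0 0 0 0 0 0 -1",
)

```text
clock: 16.75
tool_pos: [0.4959, -0.0032, 0.0767]
tcp_rot: [-2.322, -2.11, 0.004]
ft_force: [-7.1, -1.2, 3.4]
opening: 0.0001
grasp_force: 3.5
```

```bash
python3 - <<'E'
from look import *
state()
E
```

```text
clk 16.75 tcp g [-20.4 -87.5] z 76.7 tool y yaw err -1.5729 F gauge [-6.9 -1.8] 3.4
```

Request:
carry_out(
  commands="0 0.7 0 0 0 0 -1;0 0.7 0 0 0 0 -1;0 0.6 0 0 0 0 -1;0 0 0 0 0 0 -1;0 0 0 0 0 0 -1;0 0 0 0 0 0 -1;0 0 0 0 0 0 -1;0 0 0 0 0 0 -1",
)

```text
clock: 17.55
tool_pos: [0.4962, -0.0032, 0.0766]
tcp_rot: [-2.319, -2.109, 0.009]
ft_force: [-11.0, -0.6, 6.1]
opening: 0.0002
grasp_force: 5.5
```

Request:
carry_out(
  commands="0 -4 0 0 0 0 -1;0 -12 0 0 0 0 -1;0 -20 -20 0 0 0 -1;0 -20 -40 0 0 0 -1;-20 -10 -40 0 0 0 -1;-30 0 -20 0 0 0 -1;-30 0 0 0 0 0 -1;0 0 0 0 0 0 -1",
)

```text
clock: 18.35
tool_pos: [0.4281, -0.0798, 0.1996]
tcp_rot: [2.323, 2.105, 0.006]
ft_force: [-0.9, 1.2, -0.4]
opening: 0.0002
grasp_force: 0.0
```

```bash
python3 - <<'E'
from look import *
state();im,m=snap('w13');blobs(im,m,amin=300)
s,_=snap('s13','scene');cv2.imwrite('pics/v13.png',np.vstack([im,cv2.resize(s[175:300,210:360],(512,216),interpolation=cv2.INTER_CUBIC)]))
E
```

```text
clk 18.35 tcp g [ -80.7 -170. ] z 199.6 tool y yaw err -1.5761 F gauge [-1.   1.1] -0.4
brass 404.0 min [ -25.2 -296.1] max [  11.9 -259.7] rect [  -6.1 -277.2] [36.4 36.9] 2.9
brass 700.0 min [-72.7 -99.3] max [-36.7 -60.4] rect [-51.7 -77.1] [36.3 37.9] 76.0
brass 1445.0 min [  35.1 -115.1] max [ 53.  -35.9] rect [ 44.1 -75.5] [79.2 17.9] 89.7
brass 1607.0 min [ -10.6 -110.1] max [ 7.5 -2.3] rect [ -1.5 -56.2] [107.8  18.1] 89.9
brass 324.5 min [-60.9 -26. ] max [-37.4  -2.4] rect [-49.2 -14.2] [23.6 23.5] 90.0
blue 1751.0 min [ -30.1 -158. ] max [  25.2 -113.5] rect [  -2.5 -135.7] [44.4 55.4] 89.8
orange 991.5 min [ -10.7 -142.8] max [  4.6 -69.4] rect [  -3.2 -106.1] [15.3 73.4] 0.4
```

View pics/v13.png

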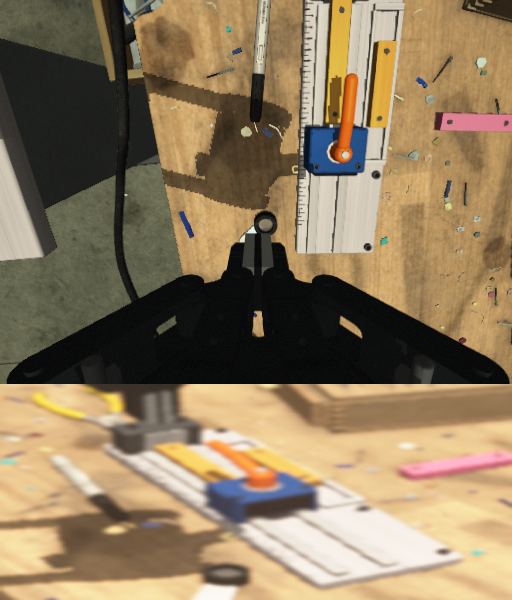

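The picture shows the lever lying along the channel over the bar, from hub (342,155) to tip (350,80). The bar is flush with the jaw, the tools are untouched and the arm is clear.

```bash
python3 -c "
from station import workorder
print(workorder.job_done())"
```

```text
the job is handed in; nothing more can be done
None
```

I set the gauge to the long brass bar, with the bar closed between jaw and anvil and the lever swung back to its tight stop; I handed the job in at about 18 s, but no verdict came back.

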